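# Two grinding balls from the drum feeder

## Task

Stand the low metal tub on the bench under the end of the feeder's chute, then slowly turn the drum by its bar, over towards the chute, so that the balls drop one at a time, and stop when two balls have rolled into the tub and the third is still in its pocket in the drum. Leave the tub standing there, and do not touch the balls with the gripper.

Things in the scene. Friction and masses are not known exactly. Their poses are not given: they have to be found in the camera images.
- tub: Low open-topped aluminium tub, loose: 60 mm wide (its x), 120 mm long (its y), 40 mm high, walls 2.5 mm, about 0.25 kg. Origin: centre of its underside, z up. The tub of the same metal and plan but 90 mm high is a bystander, too tall to go under the chute.
- drum (a joint): Turn of the white drum (radius 52 mm, 60 mm long). 0: its bar leans 50 degrees from upright, away from the chute; grows as the bar comes over the top towards the chute; stop at 2.15 rad; starts at 0 to 0.12. Stays where left (friction, 2 N at the bar). The balls roll out at about 0.6, 1.3 and 2.0 rad, so stopping near 1.6 gives two. Turn well under 2 rad/s.
- bar (a point): Middle of the steel bar that turns the drum: round, 12 mm thick, level, parallel to the axle, 110 mm from it, held by thin arms at its ends with 62 mm free between them. It moves on a circle about the axle. From above, pinch it across its length or push it.
- axle (a point): Centre of the drum on its level axle, 125 mm above the bench. Axes of the fixed feeder: x along the axle, -y towards the chute, z up. Base 110 (x) by 130 mm (y) centred below; cheeks at x = +-45 mm, 6 mm thick, rise to 126 mm above the bench.
- lip (a point): Middle of the chute's lower edge, where balls leave along the feeder's -y: 60 mm above the bench (underside 56 mm), 105 mm from the axle. Axes as for the axle. Chute 32 mm wide, side walls 16 mm high. Balls land beyond this edge within the length of the tub: slide the tub in level from beyond, lengthwise along the feeder's y, until its centre is 35 to 40 mm beyond the lip.
- ball1: Steel grinding ball, 18 mm diameter, 24 g, in the open drum pocket nearest the chute: the first to drop. The drum's three pockets lie 40 degrees apart. Origin: its centre.
- ball2: The same, in the middle pocket: the second to drop. Origin: its centre.
- ball3: The same, in the pocket farthest from the chute: must stay in the drum. Origin: its centre.
Mind the look-alikes: they are no part of the job. Leave any green or red look-alike of the tub alone.

How it is judged:
By the outcome, as a careful person would: the job done as asked, in the order asked, and still so for the second after the job is handed in, with the robot touching nothing.
It also fails if it takes over 58 s, if anything falls off the work surface, if the arm or the gripper's body presses on something with over 40 N, if the wrist force passes 120 N, or if a joint passes its speed limit or range.

## Robot

A 6-joint arm with a two-finger parallel gripper is mounted at the origin on the work surface. World frame = base frame: x ahead of the robot, y to its left, z up, the work surface at z = 0. Lengths are in m, angles in rad, forces in N, time in s.
With the tool pointing down it reaches from about 0.35 to 0.85 m from the base axis. Payload 8.1 kg.
Tool frame: the origin (TCP) lies on the centre line of the jaws, within the pads' length; the fingertips stand robot.tips_ahead ahead of it and the grasp point (between the pads) lies 8 mm behind it (robot.tips_ahead is the distance from the TCP to the fingertips, in m); z points along the fingers, y is the direction in which the jaws open and shut (so a half turn about z gives the same grasp; the last joint's range is limited). The gripper opens to 93 mm and grips with 3 to 60 N. Pads are 15 mm wide; open, the fingers measure 128 mm over their backs; the gripper's body (75 mm by 188 mm) begins 65 mm behind the grasp point.
Start: joints at [-1.369, 0.13, 1.488, -0, 1.523, -0.085], TCP at [0.17, -0.575, 0.23] pointing down, gripper open.
Joint ranges: [-2.96, 2.96], [-0.89, 2.26], [0.02, 2.5], [-1.34, 4.48], [0, 2.73], [-2.66, 2.66]. Speed limits (rad/s): [2.39, 2.39, 2.79, 3.14, 3.14, 3.14].

## Interface

Orientations are given as a rotation vector (axis times angle).
In Python, from plant import monitor, eyes, job, robot gives the robot as it stands.
- The arm moves only by the tool servo_tool, never from a script. Its argument "plan" is a list that holds one entry, the list of rows, each a list of 7 numbers: the closure, from -1 (fully open) to 1 (shut), so that 0 is half open, then the shift along the world's x, y, z in mm, then the turn, a rotation vector about the world's x, y, z in rad. In form: [[[hand, dx, dy, dz, ax, ay, az], ...]]. A call has 1 to 12 rows; each row shifts and turns the commanded pose from where the row before left it; what a row does not reach is not made up. A row lasts 1/10 s, in which the tool goes at most 50 mm and 8.59 degrees, less where a joint would pass 70% of its speed; a pose out of reach is approached as far as the arm can. A call with a gripper value outside its range is refused whole. The fingers move at their own pace and stop on an object; "force" is the grip in N (left out, the last holds). Time passes only in rows, so rows that do not move let the fingers close. It gives the time, the measured TCP pose, the force and the opening at its end, in the units of the state.
- monitor.read_state(): the state, without advancing time (a new reading comes with each control period).
- eyes.read_camera(name): name is "side" or "top"; returns the picture (400x640x3 uint8, red, green, blue); there is no depth.
- eyes.camera_info(name): a dict with "mtx" (3x3 intrinsics, pixels), "R" (3x3) and "t" (3): a world point X has camera coordinates R X + t. Camera axes: x right, y down, z forward; pixel columns grow to the right and rows downward; lengths in m; the calibration is good to about 2 mm. A picture is of the moment at which its call begins. camera_info takes no time and is no camera call.
- job.close_job(): hands the job in, once; it reports no verdict.
The state is a dict: "t": time; "q": joint angles; "dq": joint speeds; "joint_torque": joint torques, N m; "tool_pos": TCP position; "orientation": TCP orientation; "force": force on the tool from outside, world axes, zero at the start; "wrist_torque": the same for the moment, N m; "opening": finger opening in m.
Only numpy, scipy, OpenCV 4.12 (cv2) and the standard library are available. Lean on these libraries where they do the work, as an engineer would, in place of code of your own. Each camera call takes 0.05 s, during which the arm holds its last target. There are 200 camera calls.

## Working session

There is one attempt and no reset: what is moved stays moved. The work goes in short steps, Python scripts to look and compute and a tool call to move; the robot and the scene stay as the last step left them, time stands still between calls to the robot, and variables do not carry over. Pictures are saved under pics/ and viewed, about 8 in all and at most 12, crops included, and the job is handed in when it is done.

Besides the shell and the picture viewer there is one more tool, called after "Request:" as name([rows], argument=value, ...), one row to a line, values as JSON. servo_tool: Moves the arm, as the interface text tells. Its arguments: {"type":"object","properties":{"plan":{"type":"array"},"force":{"type":"number"}},"required":["plan"]}

```bash
mkdir -p pics
python3 - <<'E'
from plant import monitor, eyes, job, robot
import cv2,numpy as np
s=monitor.read_state()
print(s['t'],s['tool_pos'],s['orientation'],s['opening'],robot.tips_ahead)
for n in("top","side"):
    cv2.imwrite(f"pics/{n}0.png",eyes.read_camera(n)[:,:,::-1]); i=eyes.camera_info(n)
    print(n,np.round(i['mtx'],1).tolist(),np.round(i['R'],3).tolist(),np.round(i['t'],3), 'pos',np.round(-np.array(i['R']).T@i['t'],3))
E
```

```text
0.0 [ 0.16963516 -0.57494373  0.22857264] [-3.10750995e+00 -4.48720374e-01  2.50873008e-04] 0.0928969504447855 0.011
top [[409.4, 0.0, 325.8], [0.0, 409.4, 200.2], [0.0, 0.0, 1.0]] [[0.064, -0.998, 0.002], [-0.978, -0.063, -0.201], [0.201, 0.011, -0.98]] [-0.083  0.477  1.053] pos [ 0.26  -0.065  1.127]
side [[384.9, 0.0, 326.2], [0.0, 384.9, 194.5], [0.0, 0.0, 1.0]] [[-0.976, -0.216, -0.007], [-0.143, 0.669, -0.729], [0.162, -0.711, -0.684]] [0.445 0.189 0.903] pos [0.315 0.612 0.759]
```

View pics/top0.png

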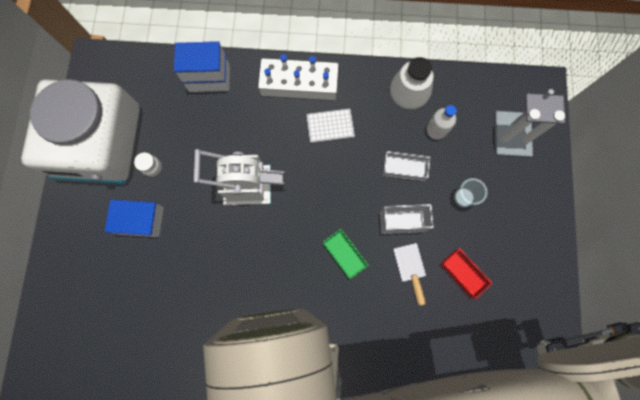

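View pics/side0.png

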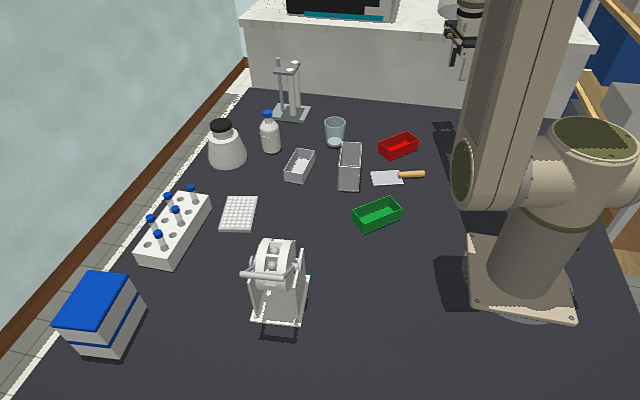

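The low tub is at about (407,165) in the top view and (299,166) in the side view. The tall one is at (407,219). The feeder is at about (243,177), with its chute to the right (roughly world -y) and its bar on the left at about (199,168). Next, an enlarged crop.

```bash
cat > h.py <<'E'
import cv2,numpy as np
from plant import monitor, eyes, job, robot
def ray(n,px):
    i=eyes.camera_info(n); R=np.array(i['R']); c=-R.T@np.array(i['t'])
    d=R.T@np.linalg.inv(i['mtx'])@np.array([px[0],px[1],1.]); return c,d
def plane(n,px,z):
    c,d=ray(n,px); return c+d*(z-c[2])/d[2]
def proj(n,X):
    i=eyes.camera_info(n); p=np.array(i['mtx'])@(np.array(i['R'])@np.array(X)+i['t']); return p[:2]/p[2]
def tri(a,b):
    c1,d1=ray("top",a); c2,d2=ray("side",b)
    s=np.linalg.lstsq(np.c_[d1,-d2],c2-c1,rcond=None)[0]
    p,q=c1+s[0]*d1,c2+s[1]*d2; return (p+q)/2,np.linalg.norm(p-q)
E
python3 - <<'E'
import cv2,numpy as np
t=cv2.imread("pics/top0.png"); s=cv2.imread("pics/side0.png")
a=cv2.resize(t[140:215,185:295],(660,450),interpolation=cv2.INTER_CUBIC) #x6
cv2.imwrite("pics/c1.png",a)
b=cv2.resize(t[145:185,375:440],(390,240),interpolation=cv2.INTER_CUBIC)
c=cv2.resize(s[225:340,230:320],(450,575),interpolation=cv2.INTER_CUBIC) # x5
d=cv2.resize(s[140:190,275:325],(300,300),interpolation=cv2.INTER_CUBIC) # x6
o=np.zeros((580,800,3),np.uint8); o[:575,:450]=c; o[:300,450:750]=d; o[310:550,405+5:800]=b[:, :390]
cv2.imwrite("pics/c2.png",o)
E
```

```text
(no output)
```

View pics/c1.png

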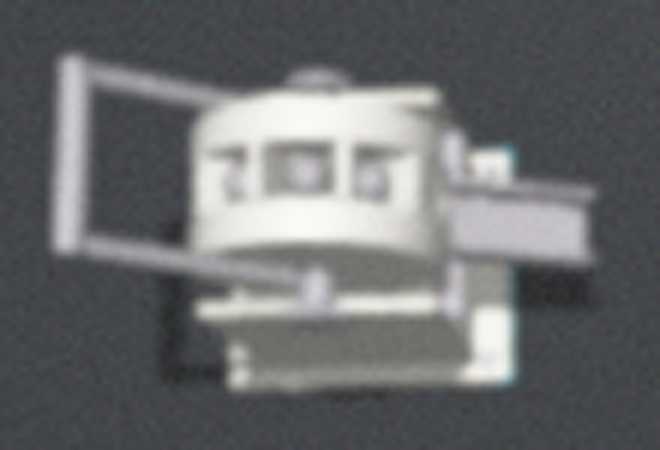

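View pics/c2.png

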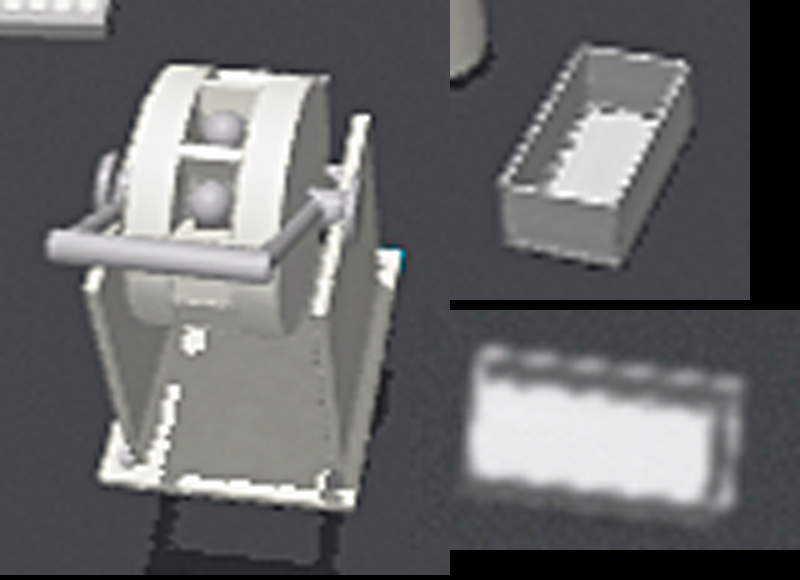

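Run:
```python
from h import *
f=lambda p,off,s,o:((p[0]-off[0]+.5)/s-.5+o[0],(p[1]-off[1]+.5)/s-.5+o[1])
T=lambda p:f(p,(0,0),6,(185,140)); TB=lambda p:f(p,(410,310),6,(375,145))
S=lambda p:f(p,(0,0),5,(230,225)); SD=lambda p:f(p,(450,0),6,(275,140))
pr=lambda *a:print(*[np.round(x,4) for x in a])
r=[plane("top",TB(p),.04) for p in[(482,347),(745,378),(735,518),(465,488)]]
q=[plane("side",SD(p),.04) for p in[(588,47),(690,65),(620,207),(502,182)]]
for n,c in(("top",r),("side",q)):
    c=np.array(c)[:,:2]; pr(n,c.tolist(),"mean",c.mean(0),[np.linalg.norm(c[i]-c[i-1]) for i in range(4)])
    for i in(0,2): d=(c[i+1]-c[i]) if n=="top" else (c[(i+2)%4]-c[i+1]); pr(np.degrees(np.arctan2(d[1],d[0])))
A=tri(T((72,65)),S((62,243)));B=tri(T((67,243)),S((262,262)));pr("bar",*A,*B,np.linalg.norm(A[0]-B[0]))
for p in[(515,150),(515,382),(232,387)]: pr("basetop",plane("top",T(p),.006))
for p in[(100,478),(355,507),(405,252)]: pr("baseside",plane("side",S(p),.004))
for p in[(595,190),(592,260)]: pr("chute wall end top",plane("top",T(p),.076))
pr("lip floor",plane("top",T((588,225)),.06))
for p in [(237,178),(303,172),(370,178)]: pr("ball ray",plane("top",T(p),.16))
pr("ball2",*tri(T((303,172)),S((222,127))),"ball3",*tri(T((237,180)),S((210,200))))
```

```text
Traceback (most recent call last):
numpy._core._exceptions._UFuncNoLoopError: ufunc 'multiply' did not contain a loop with signature matching types (dtype('<U3'), dtype('float64')) -> None
```

Run:
```python
from h import *
f=lambda p,off,s,o:((p[0]-off[0]+.5)/s-.5+o[0],(p[1]-off[1]+.5)/s-.5+o[1])
T=lambda p:f(p,(0,0),6,(185,140)); TB=lambda p:f(p,(410,310),6,(375,145))
S=lambda p:f(p,(0,0),5,(230,225)); SD=lambda p:f(p,(450,0),6,(275,140))
pr=lambda *a:print(*[x if isinstance(x,str) else np.round(x,4).tolist() for x in a])
r=[plane("top",TB(p),.04) for p in[(482,347),(745,378),(735,518),(465,488)]]
q=[plane("side",SD(p),.04) for p in[(588,47),(690,65),(620,207),(502,182)]]
for n,c in(("top",r),("side",q)):
    c=np.array(c)[:,:2]; pr(n,c.tolist(),"mean",c.mean(0),[np.linalg.norm(c[i]-c[i-1]) for i in range(4)])
    for i in(0,2): d=(c[i+1]-c[i]) if n=="top" else (c[(i+2)%4]-c[i+1]); pr(np.degrees(np.arctan2(d[1],d[0])))
A=tri(T((72,65)),S((62,243)));B=tri(T((67,243)),S((262,262)));pr("bar",*A,*B,np.linalg.norm(A[0]-B[0]))
for p in[(515,150),(515,382),(232,387)]: pr("basetop",plane("top",T(p),.006))
for p in[(100,478),(355,507),(405,252)]: pr("baseside",plane("side",S(p),.004))
for p in[(595,190),(592,260)]: pr("chute wall end top",plane("top",T(p),.076))
pr("lip floor",plane("top",T((588,225)),.06))
pr("ball2",*tri(T((303,172)),S((222,127))),"ball3",*tri(T((237,180)),S((210,200))))
```

```text
top [[0.6341, -0.2122], [0.6269, -0.334], [0.5597, -0.3303], [0.566, -0.2067]] mean [0.5967, -0.2708] [0.0683, 0.1221, 0.0672, 0.1238]
-93.3779
87.0988
side [[0.6193, -0.327], [0.5633, -0.3228], [0.5693, -0.2051], [0.6307, -0.2114]] mean [0.5957, -0.2666] [0.1162, 0.0561, 0.1179, 0.0617]
87.0848
-95.6077
bar [0.5489, 0.2583, 0.2008] 0.0035 [0.4775, 0.2512, 0.2009] 0.0021 0.0717
basetop [0.5833, 0.1118, 0.006]
basetop [0.4716, 0.1016, 0.006]
basetop [0.4608, 0.2327, 0.006]
baseside [0.5685, 0.2436, 0.004]
baseside [0.4588, 0.2333, 0.004]
baseside [0.4696, 0.1046, 0.004]
chute wall end top [0.5471, 0.0637, 0.076]
chute wall end top [0.5151, 0.0624, 0.076]
lip floor [0.535, 0.0675, 0.06]
ball2 [0.5216, 0.1715, 0.1656] 0.0018 ball3 [0.5184, 0.2001, 0.1572] 0.0026
```

Feeder measurements:
- Yaw is about +5.1° and the axle is near (0.5206, 0.173). The measured bar is at z 0.201 and 82 mm back, which fits a drum angle of about 0.05.
- The lip is near (0.531, 0.068).

The tub is at (0.5955, -0.2685) with yaw about -3.2°, and its measured sizes agree with 60x120. Moving above it now, gripping 15 mm beyond its centre so the body stays clear of the chute.

Request:
servo_tool([
  [[-0.8, 35.5, 24.3, 0, 0, 0, 0.1024], [-0.8, 35.5, 24.3, 0, 0, 0, 0.1024], [-0.8, 35.5, 24.3, 0, 0, 0, 0.1024], [-0.8, 35.5, 24.3, 0, 0, 0, 0.1024], [-0.8, 35.5, 24.3, 0, 0, 0, 0.1024], [-0.8, 35.5, 24.3, 0, 0, 0, 0.1024], [-0.8, 35.5, 24.3, 0, 0, 0, 0.1024], [-0.8, 35.5, 24.3, 0, 0, 0, 0.1024], [-0.8, 35.5, 24.3, 0, 0, 0, 0.1024], [-0.8, 35.5, 24.3, 0, 0, 0, 0.1024], [-0.8, 35.5, 24.3, 0, 0, 0, 0.1024], [-0.8, 35.5, 24.3, 0, 0, 0, 0.1024]],
], force=30)

```text
t: 1.3
tool_pos: [0.5968, -0.2825, 0.229]
orientation: [-2.277, -2.164, 0.001]
force: [0.4, -0.8, -0.2]
opening: 0.0842
```

Request:
servo_tool([
  [[-0.8, 0, 0, -40, 0, 0, 0], [-0.8, 0, 0, -40, 0, 0, 0], [-0.8, 0, 0, 0, 0, 0, 0], [-0.8, 0, 0, 0, 0, 0, 0]],
])

```text
t: 1.7
tool_pos: [0.5948, -0.2835, 0.1489]
orientation: [-2.28, -2.157, 0.001]
force: [1.0, -0.5, 0.5]
opening: 0.0835
```

Run:
```python
from h import *
s=monitor.read_state(); print(s['t'],s['tool_pos'],s['orientation'],s['opening'],s['q'])
o=s['orientation'];R=cv2.Rodrigues(np.array(o))[0];print("y axis ang",np.degrees(np.arctan2(R[1,1],R[0,1])),R[:,2])
for n in("top","side"): cv2.imwrite(f"pics/{n}1.png",eyes.read_camera(n)[:,:,::-1])
print("tall rim upper edge",plane("top",(407,205),.09)," bottle",plane("top",(438,132),.03),"bottle cap",tri((450,111),(267,114)))
a=cv2.imread("pics/side1.png");t=cv2.imread("pics/top1.png")
o=np.zeros((600,800,3),np.uint8); o[:400,:]=cv2.resize(a[90:250,180:500],(800,400)); o[405:600,:400]=cv2.resize(t[100:297,250:654],(400,195))
cv2.imwrite("pics/c3.png",o)
```

```text
1.7 [ 0.59484514 -0.28346243  0.14890958] [-2.27992239e+00 -2.15709799e+00  1.39040461e-03] 0.08352398399461719 [-5.22473934e-01  3.37233059e-01  1.39741470e+00 -5.58142726e-06
  1.41001865e+00 -4.67123704e-01]
y axis ang -3.171174346703265 [-0.00266642  0.0015291  -0.99999528]
tall rim upper edge [ 0.47371907 -0.26294934  0.09      ]  bottle [ 0.70247197 -0.35707251  0.03      ] bottle cap (array([ 0.72277343, -0.36213601,  0.12672991]), np.float64(0.001501710696441667))
```

View pics/c3.png

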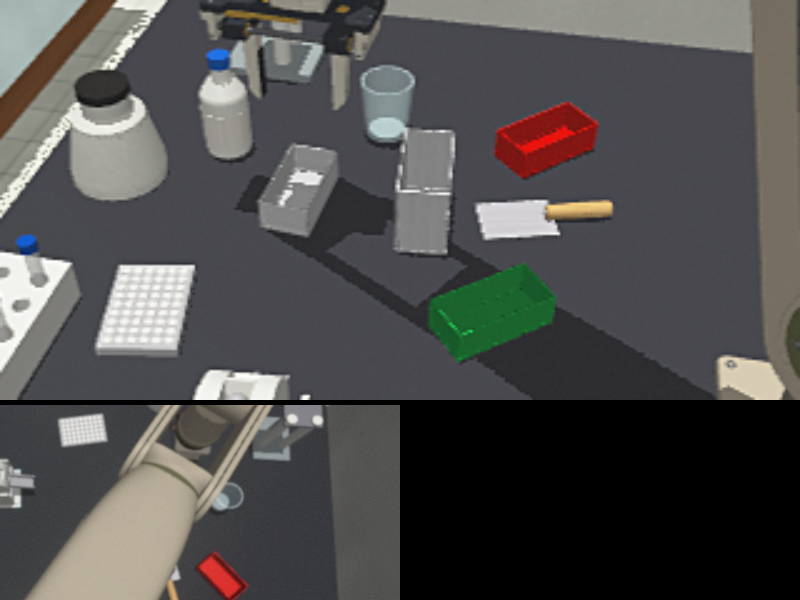

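The fingers straddle the tub with room on both sides, and the tall tub and bottle are clear. Descending to grip.

Request:
servo_tool([
  [[-0.8, 0, 0, -35, 0, 0, 0], [-0.8, 0, 0, -35, 0, 0, 0], [-0.8, 0, 0, -30, 0, 0, 0], [-0.8, 0, 0, -15, 0, 0, 0], [-0.8, 0, 0, -12, 0, 0, 0], [-0.8, 0, 0, 0, 0, 0, 0], [0.2, 0, 0, 0, 0, 0, 0], [0.2, 0, 0, 0, 0, 0, 0], [0.2, 0, 0, 0, 0, 0, 0], [0.2, 0, 0, 0, 0, 0, 0], [0.2, 0, 0, 0, 0, 0, 0]],
], force=30)

```text
t: 2.9
tool_pos: [0.5966, -0.2843, 0.024]
orientation: [2.281, 2.158, 0.001]
force: [0.1, 0.3, 5.9]
opening: 0.0599
```

Request:
servo_tool([
  [[0.2, 0, 0, 3, 0, 0, 0], [0.2, 0, 0, 3, 0, 0, 0], [0.2, 0, 10, 0, 0, 0, 0], [0.2, -5.4, 21, 0, 0, 0, 0.0145], [0.2, -5.4, 21, 0, 0, 0, 0.0145], [0.2, -5.4, 21, 0, 0, 0, 0.0145], [0.2, -5.4, 21, 0, 0, 0, 0.0145], [0.2, -5.4, 21, 0, 0, 0, 0.0145], [0.2, -5.4, 21, 0, 0, 0, 0.0145], [0.2, -5.4, 21, 0, 0, 0, 0.0145], [0.2, -5.4, 21, 0, 0, 0, 0.0145], [0.2, -5.4, 21, 0, 0, 0, 0.0145]],
])

```text
t: 4.1
tool_pos: [0.5463, -0.0833, 0.0282]
orientation: [-2.135, -2.304, 0.0]
force: [0.4, 0.5, -2.5]
opening: 0.0597
```

Request:
servo_tool([
  [[0.2, -5.4, 20, 0, 0, 0, 0.0145], [0.2, 0, 0, 0, 0, 0, 0], [0.2, 0, 0, 0, 0, 0, 0]],
])

```text
t: 4.4
tool_pos: [0.5414, -0.0642, 0.0284]
orientation: [-2.118, -2.32, 0.001]
force: [-0.1, -0.1, -3.1]
opening: 0.06
```

Run:
```python
from h import *
s=monitor.read_state(); print(s['t'],s['tool_pos'],s['force'],s['opening'],s['wrist_torque'])
R=cv2.Rodrigues(np.array(s['orientation']))[0];print("y axis ang",np.degrees(np.arctan2(R[1,1],R[0,1])),R[:,2])
for n in("top","side"): cv2.imwrite(f"pics/{n}2.png",eyes.read_camera(n)[:,:,::-1])
a=cv2.imread("pics/side2.png");t=cv2.imread("pics/top2.png")
o=np.zeros((600,800,3),np.uint8); o[:,:400]=cv2.resize(a[180:330,220:320],(400,600),interpolation=cv2.INTER_CUBIC); o[:400,400:]=cv2.resize(t[125:225,245:345],(400,400),interpolation=cv2.INTER_CUBIC)
cv2.imwrite("pics/c4.png",o)
```

```text
4.4 [ 0.54138472 -0.0642321   0.02842081] [-0.08656953 -0.09157674 -3.0947258 ] 0.05995099613403555 [-0.10094137 -0.14581367  0.00216376]
y axis ang 5.215688642921331 [-3.84501403e-04 -1.12747761e-04 -9.99999920e-01]
```

View pics/c4.png

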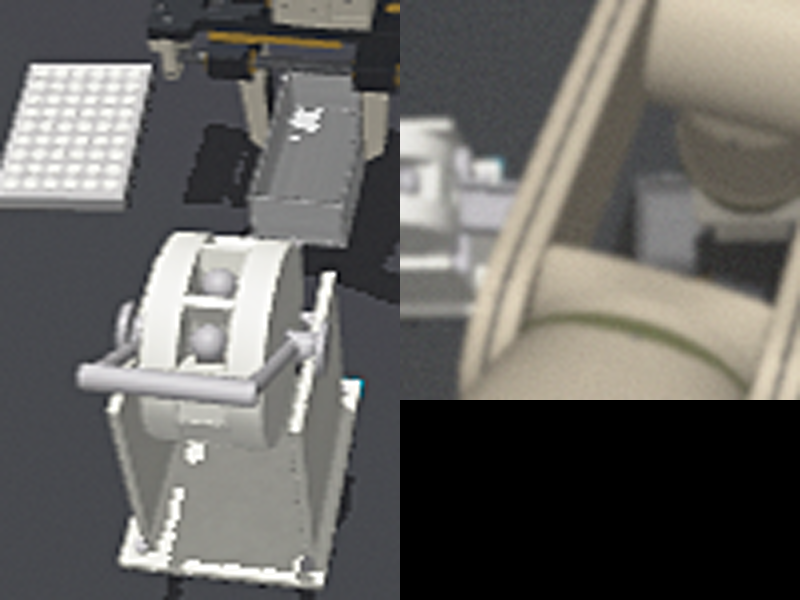

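Run:
```python
from h import *
S=lambda p:((p[0]+.5)/4-.5+220,(p[1]+.5)/4-.5+180)
q=np.array([plane("side",S(p),.046) for p in[(250,197),(350,213),(285,72),(360,83)]])
print(np.round(q,4)); print("near",q[:2].mean(0),"centre",q.mean(0))
```

```text
[[ 0.5632  0.0155  0.046 ]
 [ 0.4994  0.0151  0.046 ]
 [ 0.5735 -0.0968  0.046 ]
 [ 0.5216 -0.097   0.046 ]]
near [0.53132532 0.01529261 0.046     ] centre [ 0.53945294 -0.04082193  0.046     ]
```

Request:
servo_tool([
  [[0.2, 0, 0, -2, 0, 0, 0], [0.2, -0.9, 11, 0, 0, 0, 0], [0.2, -0.9, 11, 0, 0, 0, 0], [0.2, -0.9, 11, 0, 0, 0, 0], [0.2, -0.9, 11, 0, 0, 0, 0], [0.2, -0.9, 11, 0, 0, 0, 0], [0.2, -0.9, 11, 0, 0, 0, 0], [0.2, -0.6, 12, 0, 0, 0, 0], [0.2, 0, 0, 0, 0, 0, 0], [0.2, 0, 0, -2.5, 0, 0, 0], [0.2, 0, 0, 0, 0, 0, 0]],
])

```text
t: 5.6
tool_pos: [0.5359, 0.0129, 0.024]
orientation: [2.119, 2.319, 0.0]
force: [-0.7, 0.5, -2.3]
opening: 0.0597
```

Run:
```python
from h import *
s=monitor.read_state(); print(s['t'],s['tool_pos'],s['force'],s['opening'])
for n in("top","side"): cv2.imwrite(f"pics/{n}3.png",eyes.read_camera(n)[:,:,::-1])
a=cv2.imread("pics/side3.png");t=cv2.imread("pics/top3.png")
o=np.zeros((600,800,3),np.uint8); o[:,:400]=cv2.resize(a[180:330,220:320],(400,600),interpolation=cv2.INTER_CUBIC); o[:400,400:]=cv2.resize(t[125:225,235:335],(400,400),interpolation=cv2.INTER_CUBIC)
cv2.imwrite("pics/c5.png",o)
```

```text
5.6 [0.53589232 0.01289524 0.02404755] [-0.74240723  0.53847914 -2.33400549] 0.05965374081606675
```

View pics/c5.png

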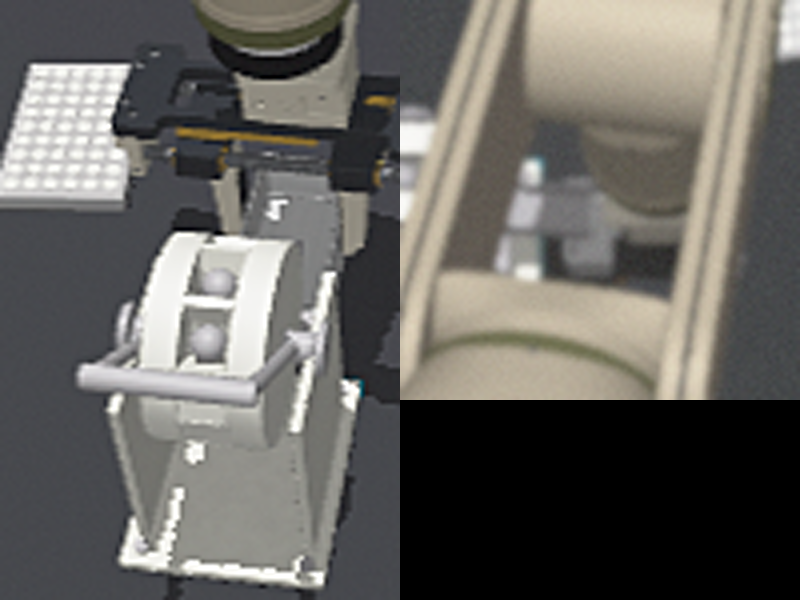

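The tub is in under the chute and the balls haven't moved. Setting it down, releasing and rising.

Request:
servo_tool([
  [[0.2, 0, 0, -1.5, 0, 0, 0], [0.2, 0, 0, 0, 0, 0, 0], [-0.3, 0, 0, 0, 0, 0, 0], [-0.7, 0, 0, 0, 0, 0, 0], [-0.9, 0, 0, 0, 0, 0, 0], [-0.9, 0, 0, 0, 0, 0, 0], [-0.9, 0, 0, 10, 0, 0, 0], [-0.9, 0, 0, 25, 0, 0, 0], [-0.9, 0, 0, 45, 0, 0, 0], [-0.9, 0, 0, 45, 0, 0, 0], [-0.9, 0, 0, 45, 0, 0, 0], [-0.9, 0, 0, 45, 0, 0, 0]],
])

```text
t: 6.9
tool_pos: [0.5355, 0.0132, 0.2404]
orientation: [2.119, 2.318, 0.001]
force: [0.8, -0.8, -0.8]
opening: 0.0883
```

Request:
servo_tool([
  [[-0.5, 0, 0, 45, 0, 0, 0.14], [-0.3, -2, 22, 20, 0, 0, 0.143], [-0.3, -2, 22, 0, 0, 0, 0.143], [-0.3, -2, 22, 0, 0, 0, 0.143], [-0.3, -2, 22, 0, 0, 0, 0.143], [-0.3, -2, 22, 0, 0, 0, 0.143], [-0.3, -2, 22, 0, 0, 0, 0.143], [-0.3, -2, 22, 0, 0, 0, 0.143], [-0.3, -2, 22, 0, 0, 0, 0.143], [-0.3, -2, 22, 0, 0, 0, 0.143], [-0.3, -2, 22, 0, 0, 0, 0.142], [-0.3, -3, 22, 0, 0, 0, 0]],
])

```text
t: 8.1
tool_pos: [0.5125, 0.256, 0.3034]
orientation: [-0.147, 3.138, 0.0]
force: [0.3, 0.6, 0.8]
opening: 0.0604
```

Request:
servo_tool([
  [[-0.3, 0, 0, 0, 0, 0, 0], [-0.3, 0, 0, 0, 0, 0, 0]],
])

```text
t: 8.3
tool_pos: [0.5126, 0.2552, 0.3031]
orientation: [-0.139, 3.138, -0.0]
force: [-0.1, -0.1, 1.0]
opening: 0.0604
```

Run:
```python
from h import *
s=monitor.read_state(); print(s['t'],s['tool_pos'],s['force'],s['opening'],s['q'])
R=cv2.Rodrigues(np.array(s['orientation']))[0];print("y axis ang",np.degrees(np.arctan2(R[1,1],R[0,1])),R[:,2])
for n in("top","side"): cv2.imwrite(f"pics/{n}4.png",eyes.read_camera(n)[:,:,::-1])
a=cv2.imread("pics/side4.png");t=cv2.imread("pics/top4.png")
o=np.zeros((600,800,3),np.uint8); o[:,:400]=cv2.resize(a[180:330,220:320],(400,600),interpolation=cv2.INTER_CUBIC); o[:480,400:]=cv2.resize(t[125:245,235:335],(400,480),interpolation=cv2.INTER_CUBIC)
cv2.imwrite("pics/c6.png",o)
```

```text
8.3 [0.51262818 0.25516448 0.30310387] [-0.10897149 -0.13489298  1.01528503] 0.06037051298020956 [ 3.72574576e-01  3.71172174e-02  1.45405060e+00 -3.98731618e-04
  1.65015521e+00 -1.28701478e+00]
y axis ang 95.08564825014322 [ 3.95809870e-04 -2.72061377e-04 -9.99999885e-01]
```

View pics/c6.png

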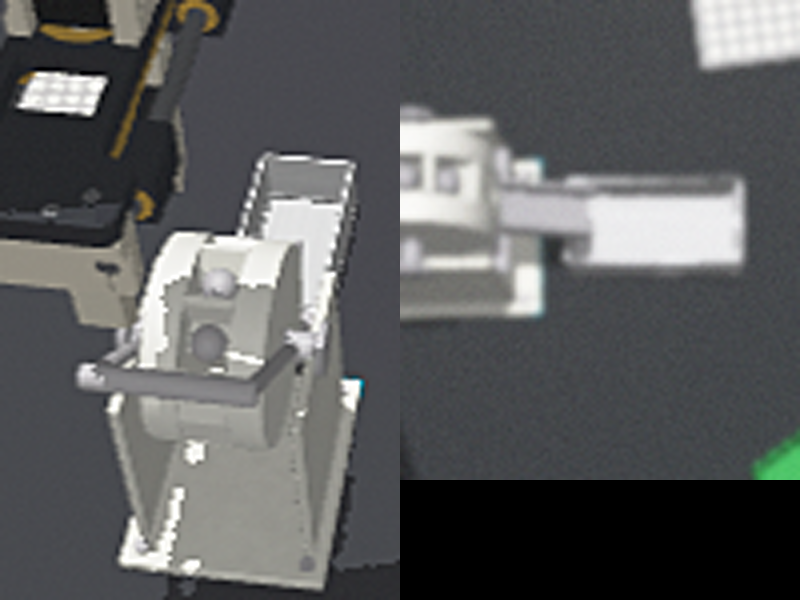

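Run:
```python
from h import *
T=lambda p:((p[0]-400+.5)/4-.5+235,(p[1]+.5)/4-.5+125)
far=np.mean([plane("top",T(p),.04) for p in[(744,180),(742,271)]],0); near=np.mean([plane("top",T(p),.04) for p in[(568,180),(564,265)]],0)
lip=plane("top",T((590,224)),.06); u=np.array([.089,-.996])
print(far,near,np.linalg.norm(far-near),lip)
l=np.array([.531,.068])
for nm,c in(("mid",(far+near)[:2]/2),("from far",far[:2]-u*.06)):
    d=c-l; print(nm,c,"beyond",d@u,"lateral",d@[.996,.089],"| measured lip:",(c-lip[:2])@u)
th=.05;a=np.array([.5206,.173]);B=lambda th:(np.r_[a-u*.11*np.sin(np.radians(50)-th),.125+.11*np.cos(np.radians(50)-th)])
for th in np.arange(.05,1.7,.1): print(round(th,2),np.round(B(th)*1000,1))
print([np.round(proj("side",p),0) for p in [(.5126,.2552,.292)]])
```

```text
[ 0.53595063 -0.03419448  0.04      ] [0.5302786  0.08683323 0.04      ] 0.12116055112968158 [0.52515269 0.06785733 0.06      ]
mid [0.53311462 0.02631937] beyond 0.04170210648954035 lateral -0.001603417539466015 | measured lip: 0.042080418262467195
from far [0.53061063 0.02556552] beyond 0.04223009281095121 lateral -0.004164477589273773 | measured lip: 0.042608404583878066
0.05 [513.4 253.3 199.8]
0.15 [514.1 245.5 207.5]
0.25 [514.9 236.9 214.4]
0.35 [515.7 227.7 220.3]
0.45 [516.6 217.9 225.3]
0.55 [517.5 207.7 229.3]
0.65 [518.4 197.2 232.3]
0.75 [519.4 186.4 234.2]
0.85 [520.4 175.5 235. ]
0.95 [521.4 164.5 234.7]
1.05 [522.3 153.7 233.3]
1.15 [523.3 143.  230.8]
1.25 [524.2 132.6 227.3]
1.35 [525.1 122.7 222.7]
1.45 [525.9 113.2 217.2]
1.55 [526.7 104.3 210.7]
1.65 [527.5  96.2 203.4]
[array([254., 241.])]
```

The top view puts the tub centre about 42 mm beyond the lip, while the side view gives about 39 mm. I'm re-gripping at the known pose to slide it in 3 mm, which lands it mid-range.

Request:
servo_tool([
  [[-0.9, 2, -22, 0, 0, 0, -0.143], [-0.9, 2, -22, 0, 0, 0, -0.143], [-0.9, 2, -22, 0, 0, 0, -0.143], [-0.9, 2, -22, 0, 0, 0, -0.143], [-0.9, 2, -22, 0, 0, 0, -0.143], [-0.9, 2, -22, 0, 0, 0, -0.143], [-0.9, 2, -22, 0, 0, 0, -0.143], [-0.9, 2, -22, 0, 0, 0, -0.143], [-0.9, 2, -22, 0, 0, 0, -0.143], [-0.9, 2, -22, 0, 0, 0, -0.143], [-0.9, 3, -22, 0, 0, 0, -0.139], [-0.9, 0, 0, 0, 0, 0, 0]],
])

```text
t: 9.6
tool_pos: [0.5357, 0.0098, 0.3028]
orientation: [2.128, 2.31, -0.001]
force: [0.4, 0.1, -0.6]
opening: 0.0882
```

Request:
servo_tool([
  [[-0.9, 0, 0, -45, 0, 0, 0], [-0.9, 0, 0, -45, 0, 0, 0], [-0.9, 0, 0, -45, 0, 0, 0], [-0.9, 0, 0, -45, 0, 0, 0], [-0.9, 0, 0, -45, 0, 0, 0], [-0.9, 0, 0, -30, 0, 0, 0], [-0.9, 0, 0, -15, 0, 0, 0], [-0.9, 0, 0, -9, 0, 0, 0], [-0.9, 0, 0, 0, 0, 0, 0]],
])

```text
t: 10.5
tool_pos: [0.5358, 0.0131, 0.0237]
orientation: [-2.119, -2.319, 0.0]
force: [0.4, 0.3, -0.1]
opening: 0.0882
```

Same pose as the release. Gripping, sliding 3 mm in, releasing and rising.

Request:
servo_tool([
  [[0.2, 0, 0, 0, 0, 0, 0], [0.2, 0, 0, 0, 0, 0, 0], [0.2, 0, 0, 0, 0, 0, 0], [0.2, 0, 0, 0, 0, 0, 0], [0.2, 0, 0, 1, 0, 0, 0], [0.2, -0.1, 1.5, 0, 0, 0, 0], [0.2, -0.1, 1.5, 0, 0, 0, 0], [0.2, 0, 0, 0, 0, 0, 0], [0.2, 0, 0, -1.5, 0, 0, 0], [0.2, 0, 0, 0, 0, 0, 0]],
])

```text
t: 11.5
tool_pos: [0.5355, 0.0163, 0.0245]
orientation: [-2.119, -2.319, 0.0]
force: [-8.7, 1.2, 13.9]
opening: 0.0601
```

Request:
servo_tool([
  [[-0.3, 0, 0, 0, 0, 0, 0], [-0.7, 0, 0, 0, 0, 0, 0], [-0.9, 0, 0, 0, 0, 0, 0], [-0.9, 0, 0, 0, 0, 0, 0], [-0.9, 0, 0, 10, 0, 0, 0], [-0.9, 0, 0, 25, 0, 0, 0], [-0.9, 0, 0, 45, 0, 0, 0], [-0.9, 0, 0, 45, 0, 0, 0], [-0.9, 0, 0, 45, 0, 0, 0], [-0.9, 0, 0, 45, 0, 0, 0], [-0.9, 0, 0, 45, 0, 0, 0], [-0.9, 0, 0, 20, 0, 0, 0]],
])

```text
t: 12.7
tool_pos: [0.5369, 0.016, 0.3096]
orientation: [2.115, 2.314, 0.008]
force: [0.7, 0.5, -0.1]
opening: 0.0885
```

Request:
servo_tool([
  [[-0.3, -2, 22, 0, 0, 0, 0.143], [-0.3, -2, 22, 0, 0, 0, 0.143], [-0.3, -2, 22, 0, 0, 0, 0.143], [-0.3, -2, 22, 0, 0, 0, 0.143], [-0.3, -2, 22, 0, 0, 0, 0.143], [-0.3, -2, 22, 0, 0, 0, 0.143], [-0.3, -2, 22, 0, 0, 0, 0.143], [-0.3, -2, 22, 0, 0, 0, 0.143], [-0.3, -2, 22, 0, 0, 0, 0.143], [-0.3, -2, 22, 0, 0, 0, 0.143], [-0.3, -2, 19, 0, 0, 0, 0.139], [-0.3, 0, 0, 0, 0, 0, 0]],
])

```text
t: 13.9
tool_pos: [0.5129, 0.257, 0.3037]
orientation: [-0.147, 3.138, 0.001]
force: [0.6, -0.3, 0.2]
opening: 0.0603
```

Run:
```python
from h import *
s=monitor.read_state(); print(s['t'],s['tool_pos'],s['force'],s['opening'])
R=cv2.Rodrigues(np.array(s['orientation']))[0];print("y axis ang",np.degrees(np.arctan2(R[1,1],R[0,1])))
for n in("top","side"): cv2.imwrite(f"pics/{n}5.png",eyes.read_camera(n)[:,:,::-1])
# shift of tub far end between pictures
for k in(4,5):
    g=cv2.cvtColor(cv2.imread(f"pics/top{k}.png"),cv2.COLOR_BGR2GRAY).astype(float)
    p=g[175:187,305:335].mean(0); e=np.where(p>110)[0].max(); print(k,305+e+(p[e]-110)/(p[e]-p[e+1]))
```

```text
13.9 [0.51289834 0.25704811 0.30368387] [ 0.64805989 -0.25267629  0.21416136] 0.06029920099007991
y axis ang 95.35938935320867
4 321.1621052631579
5 319.8014311270125
```

The tub moved in about 3.5 mm, so it is now about 38 mm beyond the lip. Going down over the bar and closing to a loose cage (16 mm around the 12 mm bar).

Request:
servo_tool([
  [[0.22, 0, 0, 0, 0, 0, 0], [0.22, 0, 0, -20, 0, 0, 0], [0.22, 0, 0, -35, 0, 0, 0], [0.22, 0, 0, -30, 0, 0, 0], [0.22, 0, 0, -22, 0, 0, 0], [0.22, 0, 0, 0, 0, 0, 0], [0.65, 0, 0, 0, 0, 0, 0], [0.65, 0, 0, 0, 0, 0, 0], [0.65, 0, 0, 0, 0, 0, 0]],
], force=5)

```text
t: 14.9
tool_pos: [0.5147, 0.2553, 0.1983]
orientation: [-0.137, 3.135, 0.002]
force: [0.2, -0.2, 0.5]
opening: 0.0182
```

Run:
```python
from h import *
s=monitor.read_state(); print(s['t'],s['tool_pos'],s['force'],s['opening'])
for n in("top","side"): cv2.imwrite(f"pics/{n}6.png",eyes.read_camera(n)[:,:,::-1])
a=cv2.imread("pics/side6.png");t=cv2.imread("pics/top6.png")
o=np.zeros((600,800,3),np.uint8); o[:,:400]=cv2.resize(a[180:330,220:320],(400,600),interpolation=cv2.INTER_CUBIC); o[:480,400:]=cv2.resize(t[125:245,235:335],(400,480),interpolation=cv2.INTER_CUBIC)
cv2.imwrite("pics/c7.png",o)
```

```text
14.9 [0.5146713  0.25534319 0.19829881] [ 0.18141888 -0.23111324  0.4847789 ] 0.018247962763712846
```

View pics/c7.png

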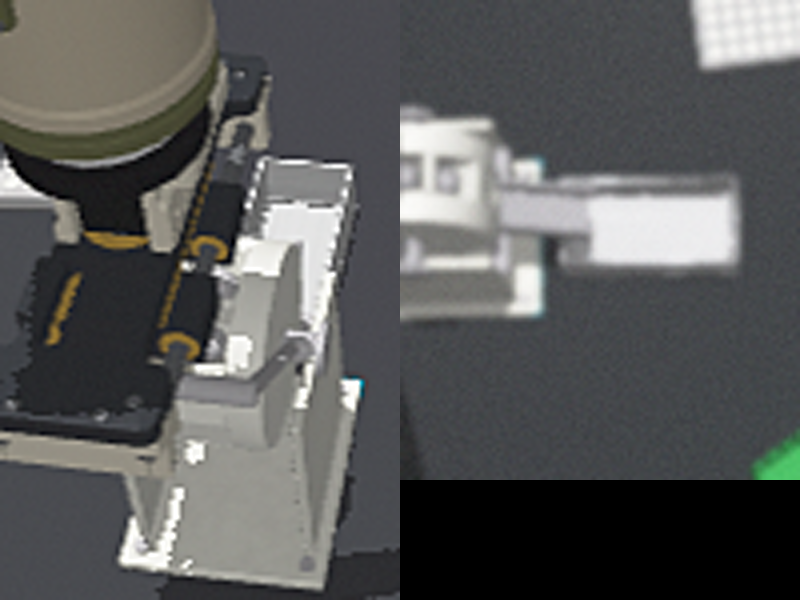

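Bar is caged. Starting the turn at about 0.5 rad/s, up to roughly 0.65 rad.

Request:
servo_tool([
  [[0.65, 0, -5, 0, 0, 0, 0], [0.65, 0, -4, 3.8, 0, 0, 0], [0.65, 0.3, -4.3, 3.5, 0, 0, 0], [0.65, 0.4, -4.3, 3.4, 0, 0, 0], [0.65, 0.4, -4.6, 3, 0, 0, 0], [0.65, 0.4, -4.6, 2.9, 0, 0, 0], [0.65, 0.4, -4.9, 2.5, 0, 0, 0], [0.65, 0.4, -4.9, 2.5, 0, 0, 0], [0.65, 0.4, -5.1, 2, 0, 0, 0], [0.65, 0.5, -5.1, 2, 0, 0, 0], [0.65, 0.5, -5.2, 1.5, 0, 0, 0], [0.65, 0.5, -5.3, 1.5, 0, 0, 0]],
])

```text
t: 16.2
tool_pos: [0.5177, 0.1972, 0.2246]
orientation: [0.138, -3.138, 0.0]
force: [-0.2, 3.3, 1.0]
opening: 0.016
```

Request:
servo_tool([
  [[0.65, 0, 0, 0, 0, 0, 0], [0.65, 0, 0, 0, 0, 0, 0], [0.65, 0, 0, 0, 0, 0, 0]],
])

```text
t: 16.5
tool_pos: [0.5175, 0.1975, 0.2242]
orientation: [0.138, -3.138, 0.001]
force: [-0.6, 0.2, 0.7]
opening: 0.0163
```

Run:
```python
from h import *
s=monitor.read_state(); print(s['t'],s['tool_pos'],s['force'],s['opening'])
for n in("top","side"): cv2.imwrite(f"pics/{n}7.png",eyes.read_camera(n)[:,:,::-1])
a=cv2.imread("pics/side7.png");t=cv2.imread("pics/top7.png")
o=np.zeros((600,800,3),np.uint8); o[:,:400]=cv2.resize(a[180:330,220:320],(400,600),interpolation=cv2.INTER_CUBIC); o[:480,400:]=cv2.resize(t[125:245,235:335],(400,480),interpolation=cv2.INTER_CUBIC)
cv2.imwrite("pics/c8.png",o)
```

```text
16.5 [0.51753265 0.19750535 0.22420603] [-0.59558412  0.23906764  0.69921033] 0.016326573439187933
```

View pics/c8.png

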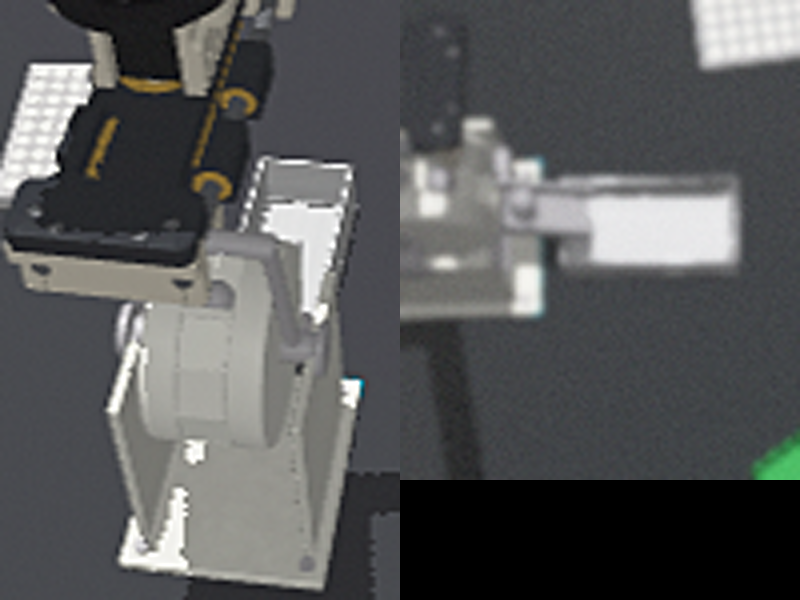

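The drum is turning and ball 1 is at the top of the chute, about to leave (top crop around (520,205)). Continuing to about 1.2 rad.

Request:
servo_tool([
  [[0.65, 0.5, -5.3, 1.2, 0, 0, 0], [0.65, 0.5, -5.3, 0.8, 0, 0, 0], [0.65, 0.5, -5.4, 0.4, 0, 0, 0], [0.65, 0.5, -5.4, 0.4, 0, 0, 0], [0.65, 0.5, -5.4, 0, 0, 0, 0], [0.65, 0.5, -5.4, -0.2, 0, 0, 0], [0.65, 0.5, -5.4, -0.6, 0, 0, 0], [0.65, 0.5, -5.4, -0.8, 0, 0, 0], [0.65, 0.5, -5.3, -1.2, 0, 0, 0], [0.65, 0.5, -5.3, -1.4, 0, 0, 0], [0.65, 0.5, -5.3, -1.7, 0, 0, 0], [0.65, 0, 0, 0, 0, 0, 0]],
])

```text
t: 17.8
tool_pos: [0.5231, 0.138, 0.2211]
orientation: [0.137, -3.138, 0.001]
force: [0.2, -0.3, 0.2]
opening: 0.0165
```

Run:
```python
from h import *
s=monitor.read_state(); print(s['t'],s['tool_pos'],s['force'],s['opening'])
for n in("top","side"): cv2.imwrite(f"pics/{n}8.png",eyes.read_camera(n)[:,:,::-1])
for k in(7,8):
    g=cv2.cvtColor(cv2.imread(f"pics/top{k}.png"),cv2.COLOR_BGR2GRAY)
    m=(g[172:192,280:319]<150).astype(int); print(k); print(*["".join("#" if v<120 else "+" if v<175 else "." for v in r) for r in g[168:194,258:322]],sep="\n")
```

```text
17.8 [0.52311463 0.13797338 0.22108442] [ 0.24419385 -0.28650433  0.20604727] 0.016471088999446527
7
++..++......+###################################################
++..++......+####+++++++++++++++++++++++++++####################
+++++++.....+++++++++++++......++++++++++++++##+++++############
++++++++++++++++++++++++++++++++++++++++++##################+###
+++++++++++++++++++++++++++###############################+++###
++++++...++++++++++++++++++++++++++++++++++++++++++++++++++++###
+++++....+++...++++++++++...................................++##
++++++...+++................................................++##
++++++++++++................................................++##
++++++++++++................................................++##
++++++++##++.................................................+##
++++++++#+++.................................................+##
#+++++++++++................................................++##
###++++++++++...............................................++##
####++++++++++++++++++++....................................++##
###++#+++########+++++++
[... 1682 characters left out ...]
###########+............................++++++++##
#####++++++##############++...........................++++++++##
####+++++++###########+++++...............................++++##
####+++++++#########+++++++.................................++##
####+++++++#########+++++++..................................+##
####++++++++#########++++++..................................+##
+###+++++++##########++++++.................................++##
####++++++++#############+++..............................+++###
####++++++++###############+++++++++++++++++++++++++++++++++####
####+++++++++###################################################
###++++++++++###################################################
```

Ball 1 appears to be in the tub, a grey patch near its far end in the top view around (314,183). Ball 2 is at the top of the chute (about (271,179)). Going on to about 1.58 rad.

Request:
servo_tool([
  [[0.65, 0.5, -4.8, -1.8, 0, 0, 0], [0.65, 0.5, -4.8, -2, 0, 0, 0], [0.65, 0.4, -4.6, -2.2, 0, 0, 0], [0.65, 0.4, -4.4, -2.3, 0, 0, 0], [0.65, 0.4, -4.2, -2.4, 0, 0, 0], [0.65, 0.4, -4.2, -2.6, 0, 0, 0], [0.65, 0.4, -4, -2.7, 0, 0, 0], [0.65, 0.4, -3.6, -2.6, 0, 0, 0], [0.65, 0.3, -3.2, -2.4, 0, 0, 0], [0.65, 0, 0, 0, 0, 0, 0], [0.65, 0, 0, 0, 0, 0, 0], [0.65, 0, 0, 0, 0, 0, 0]],
])

```text
t: 19.1
tool_pos: [0.5269, 0.101, 0.2006]
orientation: [0.138, -3.138, 0.0]
force: [-0.3, -0.4, 0.6]
opening: 0.0161
```

Request:
servo_tool([
  [[0.65, 0, 0, 0, 0, 0, 0], [0.65, 0, 0, 0, 0, 0, 0], [0.65, 0, 0, 0, 0, 0, 0], [0.65, 0, 0, 0, 0, 0, 0]],
])

```text
t: 19.5
tool_pos: [0.527, 0.1012, 0.2007]
orientation: [-0.138, 3.138, 0.0]
force: [0.5, -0.2, 0.7]
opening: 0.0163
```

Run:
```python
from h import *
s=monitor.read_state(); print(s['t'],s['tool_pos'],s['force'],s['opening'])
for n in("top","side"): cv2.imwrite(f"pics/{n}9.png",eyes.read_camera(n)[:,:,::-1])
a=cv2.imread("pics/side9.png");t=cv2.imread("pics/top9.png")
o=np.zeros((600,800,3),np.uint8); o[:,:400]=cv2.resize(a[180:330,220:320],(400,600),interpolation=cv2.INTER_CUBIC); o[:480,400:]=cv2.resize(t[125:245,235:335],(400,480),interpolation=cv2.INTER_CUBIC)
cv2.imwrite("pics/c9.png",o)
```

```text
19.5 [0.52695967 0.10116249 0.20066629] [ 0.4674599  -0.19308887  0.67194543] 0.016278916123461638
```

View pics/c9.png

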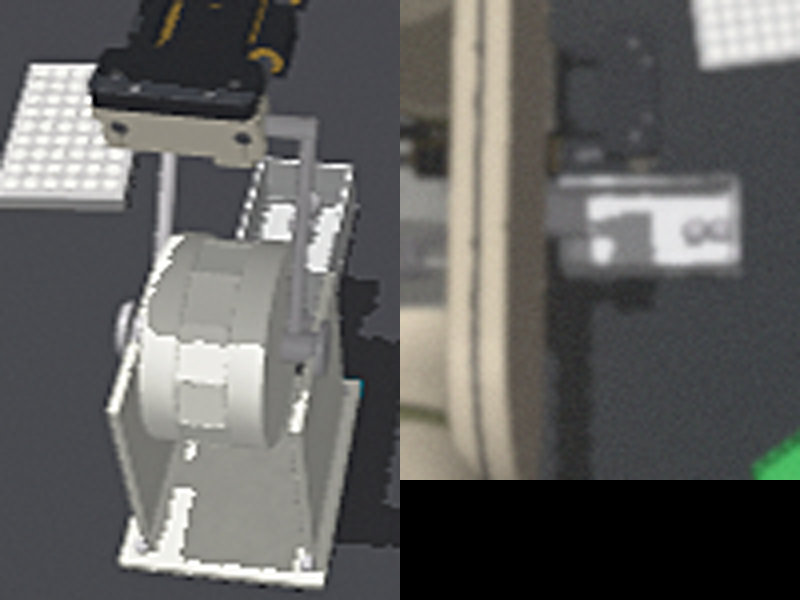

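Two balls lie in the tub, at about (695,232) and (720,232) in the top crop. Opening, rising straight up, then backing off to see the drum.

Request:
servo_tool([
  [[0.4, 0, 0, 0, 0, 0, 0], [0.22, 0, 0, 0, 0, 0, 0], [0.22, 0, 0, 0, 0, 0, 0], [0.22, 0, 0, 10, 0, 0, 0], [0.22, 0, 0, 25, 0, 0, 0], [0.22, 0, 0, 35, 0, 0, 0], [0.22, 0, 0, 40, 0, 0, 0], [0.22, 0, 0, 20, 0, 0, 0], [0.22, 0, 0, 0, 0, 0, 0]],
])

```text
t: 20.5
tool_pos: [0.5286, 0.1013, 0.3359]
orientation: [-0.138, 3.131, 0.001]
force: [-0.1, 0.2, 1.4]
opening: 0.0361
```

Request:
servo_tool([
  [[0.22, -10, 25, 0, 0, 0, 0], [0.22, -10, 25, 0, 0, 0, 0], [0.22, -10, 25, 0, 0, 0, 0], [0.22, -10, 25, 0, 0, 0, 0], [0.22, -10, 25, 0, 0, 0, 0], [0.22, -10, 25, 0, 0, 0, 0], [0.22, -10, 25, 0, 0, 0, 0], [0.22, -10, 25, 0, 0, 0, 0], [0.22, -10, 25, 0, 0, 0, 0], [0.22, -10, 25, 0, 0, 0, 0], [0.22, 0, 0, 0, 0, 0, 0], [0.22, 0, 0, 0, 0, 0, 0]],
])

```text
t: 21.7
tool_pos: [0.4265, 0.351, 0.3295]
orientation: [0.14, -3.137, 0.002]
force: [0.1, -0.4, -0.5]
opening: 0.0366
```

Run:
```python
from h import *
s=monitor.read_state(); print(s['t'],s['tool_pos'],s['force'],s['opening'])
for n in("top","side"): cv2.imwrite(f"pics/{n}10.png",eyes.read_camera(n)[:,:,::-1])
a=cv2.imread("pics/side10.png");t=cv2.imread("pics/top10.png")
o=np.zeros((600,800,3),np.uint8); o[:,:400]=cv2.resize(a[180:330,220:320],(400,600),interpolation=cv2.INTER_CUBIC); o[:480,400:]=cv2.resize(t[125:245,235:335],(400,480),interpolation=cv2.INTER_CUBIC)
cv2.imwrite("pics/c10.png",o)
```

```text
21.7 [0.42648886 0.35104407 0.32954628] [ 0.14609899 -0.42085202 -0.50361969] 0.036556647452683264
```

View pics/c10.png

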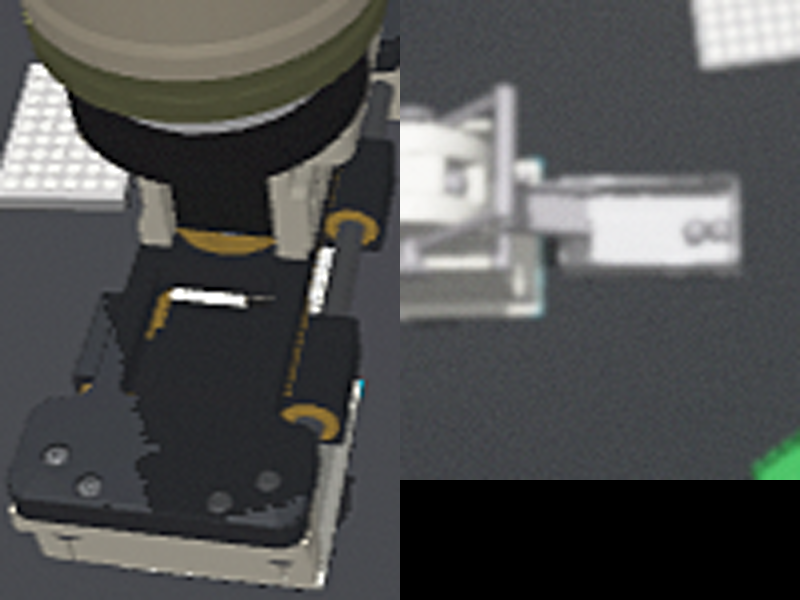

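Top view: two balls are in the tub (about (695,232) and (722,232)). The third is still in its drum pocket (about (460,180)), the bar has stayed over the chute side, the tub stands in line, and the gripper is clear. Handing in.

```bash
python3 -c "
from plant import job
print(job.close_job())"
```

```text
the job is handed in; nothing more can be done
None
```

The job is done and handed in at 21.7 s: two balls are in the low tub and the third is still in its pocket in the drum.

- **Tub:** I gripped the low tub, carried it just above the bench and slid it in level from beyond the chute. The top view put its centre about 42 mm beyond the lip, so I re-gripped it and slid it in 3 mm more.
- **Drum:** I turned it by caging the bar loosely between the fingers, at about 0.5 rad/s, with pauses to look, and stopped at about 1.57 rad.
- **Last check:** the top view showed both balls in the tub, ball 3 in its pocket, and the tub standing in line with the chute. The gripper was clear of everything and I saw no contact with the balls. The side view was blocked by the arm at that moment, so this rests on the top view alone.
- **Disagreement:** the two cameras differed by about 3 mm on the tub's position. By my last estimate its centre is about 38 mm beyond the lip by the top view and about 36 mm by the side view, both within the 35 to 40 mm asked.

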